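Impact sockets back on the holder in size order

ROBOT

A 6-joint arm with a two-finger parallel gripper is mounted at the origin on the work surface. World frame = base frame: x ahead of the robot, y to its left, z up, the work surface at z = 0. Lengths are in m, angles in rad, forces in N, time in s.
With the tool pointing down it reaches from about 0.25 to 0.775 m from the base axis. Payload 4 kg.
Tool frame: the origin (TCP) lies midway between the tips of the shut fingers; the grasp point (between the pads) lies 19 mm behind it; z points along the fingers, x is the direction in which the jaws open and shut, and the axes are right-handed (so a half turn about z gives the same grasp; the last joint's range is limited). The gripper opens to 94 mm and grips with 3 to 60 N. Pads are 16 mm wide; open, the fingers measure 119 mm over their backs; the gripper's body (75 mm by 177 mm) begins 78 mm behind the grasp point.
Start: joints at [1.118, 0.087, 1.371, -0, 1.684, -0.103], TCP at [0.189, 0.517, 0.206] pointing down, gripper open.
Joint ranges: [-3.1, 3.1], [-0.76, 2.03], [0.27, 2.55], [-1.08, 4.22], [0.17, 2.65], [-2.57, 2.57]. Speed limits (rad/s): [2.79, 2.79, 3.14, 3.14, 3.14, 3.14].

INTERFACE

Orientations are given as [roll, pitch, yaw] about the fixed x, y, z axes, in that order (R = Rz(yaw) Ry(pitch) Rx(roll)).
In Python, from bench import * gives the robot as it stands.
- The arm moves only by the tool send_rows, never from a script. Its argument "rows" is one flat list of numbers, 7 for each row, row after row: the shift along the world's x, y, z in mm, then the turn, a rotation vector about the world's x, y, z in degrees, then the opening, from 0 (shut) to 1 (fully open). A call has exactly 8 rows; each row shifts and turns the commanded pose from where the row before left it; what a row does not reach is not made up. A row lasts 1/8 s, in which the tool goes at most 62.5 mm and 10.7 degrees, less where a joint would pass 70% of its speed; a pose out of reach is approached as far as the arm can. A call is refused whole if a number of a shift passes 62.5 or a number of a turn 10.7, either way. A call with a gripper value outside its range is refused whole. The fingers move at their own pace and stop on an object; the grip force is fixed at half the most. Time passes only in rows, so rows that do not move let the fingers close, or fill a call up. It gives the time, the measured TCP pose, the force and the opening at its end, in the units of the state.
- get_obs(): the state, without advancing time (a new reading comes with each control period).
- snapshot(name): name is "side" or "top"; returns a dict with "color" (420x560x3 uint8, red, green, blue), "intrinsics" (3x3 intrinsics, pixels), "rvec" (rotation vector, rad) and "tvec" (3), from world to camera coordinates, as OpenCV has them. Camera axes: x right, y down, z forward; pixel columns grow to the right and rows downward; lengths in m; the calibration is good to about 2 mm. A picture is of the moment at which its call begins. There is no depth.
- close_job(): hands the job in, once; it reports no verdict.
The state is a dict: "time": time; "joint_positions": joint angles; "qvel": joint speeds; "joint_torque": joint torques, N m; "tool_pos": TCP position; "ee_rot": TCP orientation; "wrist_force": force on the tool from outside, world axes, zero at the start; "wrist_torque": the same for the moment, N m; "width": finger opening in m.
Only numpy, scipy, OpenCV 4.12 (cv2) and the standard library are available. Lean on these libraries where they do the work, as an engineer would, in place of code of your own. Each camera call takes 0.05 s, during which the arm holds its last target.

TASK

Put the four loose impact sockets back on the magnetic holder so that the row runs down in size: the largest already stands at one end, the next size goes on the pad beside it, and so on to the smallest on the pad at the other end. Stand each one upright in the middle of its pad and set it down, do not drop it. Leave the largest socket and the mug where they stand.

Things in the scene. Friction and masses are not known exactly. Their poses are not given: they have to be found in the camera images.
- socket_46: loose black steel impact socket, the second largest of the five: an upright round cylinder 46 mm in diameter and 54 mm tall with a hexagon hole in its top, about 420 g. It stands upright on the shelf (height 0). Origin: centre of its flat underside, z up along its axis.
- socket_37: loose black steel impact socket, the third largest: an upright round cylinder 37 mm in diameter and 46 mm tall with a hexagon hole in its top, about 240 g. It stands upright on the shelf (height 0). Origin: centre of its flat underside, z up along its axis.
- socket_29: loose black steel impact socket, the second smallest: an upright round cylinder 29 mm in diameter and 40 mm tall with a hexagon hole in its top, about 140 g. It stands upright on the shelf (height 0). Origin: centre of its flat underside, z up along its axis.
- socket_22: loose black steel impact socket, the smallest: an upright round cylinder 22 mm in diameter and 36 mm tall with a hexagon hole in its top, about 80 g. It stands upright on the shelf (height 0). Origin: centre of its flat underside, z up along its axis.
- socket_biggest: the largest black steel impact socket, 56 mm in diameter and 62 mm tall, about 700 g, standing upright in the middle of the pad at one end of the holder (either end). It stays there and shows where the row begins. Origin: centre of its underside, z up.
- pad_1: one of four free magnet pads: a flat green disc 52 mm across, 4 mm thick, fixed on a 6 mm thick, 70 x 372 mm white metal strip lying on the shelf. The five pads (one under the largest socket) are alike, in a straight row, 76 mm apart; the number says nothing of its place in the row. No magnetic pull is felt. Origin: centre of its underside; its top is 10 mm above the shelf.
- pad_2: one of four free magnet pads: a flat green disc 52 mm across, 4 mm thick, fixed on a 6 mm thick, 70 x 372 mm white metal strip lying on the shelf. The five pads (one under the largest socket) are alike, in a straight row, 76 mm apart; the number says nothing of its place in the row. No magnetic pull is felt. Origin: centre of its underside; its top is 10 mm above the shelf.
- pad_3: one of four free magnet pads: a flat green disc 52 mm across, 4 mm thick, fixed on a 6 mm thick, 70 x 372 mm white metal strip lying on the shelf. The five pads (one under the largest socket) are alike, in a straight row, 76 mm apart; the number says nothing of its place in the row. No magnetic pull is felt. Origin: centre of its underside; its top is 10 mm above the shelf.
- pad_4: one of four free magnet pads: a flat green disc 52 mm across, 4 mm thick, fixed on a 6 mm thick, 70 x 372 mm white metal strip lying on the shelf. The five pads (one under the largest socket) are alike, in a straight row, 76 mm apart; the number says nothing of its place in the row. No magnetic pull is felt. Origin: centre of its underside; its top is 10 mm above the shelf.
- mug: white ceramic mug, 80 mm across, 92 mm tall, with a handle, standing on the shelf off the holder's left end (+y). Not part of the job. Origin: centre of its underside.
Not all that is in view belongs to the job. Leave any yellow look-alike of the socket_29 alone.

How it is judged:
At the end, for the whole second after the job is handed in: Each of the four sockets stands upright and at rest on its own pad, its centre within 11 mm of the pad's centre: the 46 mm one next to the largest, then the 37 mm, the 29 mm and the 22 mm one at the far end. The largest is still upright within 11 mm of where it was ((horizontal distance between socket_46 and pad_1 below 0.011 m or horizontal distance between socket_46 and pad_2 below 0.011 m or horizontal distance between socket_46 and pad_3 below 0.011 m or horizontal distance between socket_46 and pad_4 below 0.011 m) and horizontal distance between socket_46 and socket_biggest between 0.046 and 0.106 m and height (world z) of socket_46 between 0.007 and 0.013 m and angle between each of socket_46, socket_37, socket_29, socket_22, socket_biggest's own z axis and vertical below 0.12 rad and linear speed of each of socket_46, socket_37, socket_29, socket_22 below 0.02 m/s and (horizontal distance between socket_37 and pad_1 below 0.011 m or horizontal distance between socket_37 and pad_2 below 0.011 m or horizontal distance between socket_37 and pad_3 below 0.011 m or horizontal distance between socket_37 and pad_4 below 0.011 m) and horizontal distance between socket_37 and socket_biggest between 0.122 and 0.182 m and height (world z) of socket_37 between 0.007 and 0.013 m and (horizontal distance between socket_29 and pad_1 below 0.011 m or horizontal distance between socket_29 and pad_2 below 0.011 m or horizontal distance between socket_29 and pad_3 below 0.011 m or horizontal distance between socket_29 and pad_4 below 0.011 m) and horizontal distance between socket_29 and socket_biggest between 0.198 and 0.258 m and height (world z) of socket_29 between 0.007 and 0.013 m and (horizontal distance between socket_22 and pad_1 below 0.011 m or horizontal distance between socket_22 and pad_2 below 0.011 m or horizontal distance between socket_22 and pad_3 below 0.011 m or horizontal distance between socket_22 and pad_4 below 0.011 m) and horizontal distance between socket_22 and socket_biggest between 0.274 and 0.334 m and height (world z) of socket_22 between 0.007 and 0.013 m and distance of socket_biggest from where it was at the start of the episode below 0.011 m); the robot touches nothing.
It fails at once if the mug is pushed more than 25 mm or tipped (distance of mug from where it was at the start of the episode above 0.025 m or angle between mug's own z axis and vertical above 0.4 rad).
It fails at once if a socket is dropped from more than about 30 mm (out of the fingers and faster than 0.8 m/s) ((contact force between socket_46 and the fingers below 0.05 N and linear speed of socket_46 above 0.8 m/s) or (contact force between socket_37 and the fingers below 0.05 N and linear speed of socket_37 above 0.8 m/s) or (contact force between socket_29 and the fingers below 0.05 N and linear speed of socket_29 above 0.8 m/s) or (contact force between socket_22 and the fingers below 0.05 N and linear speed of socket_22 above 0.8 m/s)).
It also fails if it takes over 112 s, if anything falls off the work surface, if the arm or the gripper's body presses on something with over 40 N, if the wrist force passes 120 N, or if a joint passes its speed limit or range.

## Working session

There is one attempt and no reset: what is moved stays moved. The work goes in short steps, Python scripts to look and compute and a tool call to move; the robot and the scene stay as the last step left them, time stands still between calls to the robot, and variables do not carry over. Pictures are saved under pics/ and viewed, and the job is handed in when it is done.

Besides the shell and the picture viewer there is one more tool, called in YAML: its name, and indented under it one key for each argument. send_rows: Moves the arm, as the interface text tells. Its arguments: {"type":"object","properties":{"rows":{"type":"array","items":{"type":"number"}}},"required":["rows"]}

```bash
mkdir -p pics; ls; python3 - <<'E'
from bench import *
import cv2
o=get_obs();print(o)
for n in ("top","side"):
    s=snapshot(n);cv2.imwrite(f"pics/{n}0.png",s["color"][:,:,::-1]);print(n,s["intrinsics"],s["rvec"],s["tvec"])
E
```

```text
pics
{'time': 0.0, 'joint_positions': array([ 1.11788816e+00,  8.79937729e-02,  1.37223793e+00, -3.95725033e-06,
        1.68359947e+00, -1.03088333e-01]), 'qvel': array([ 0.00020089,  0.00011561,  0.00126555, -0.00143811, -0.00061286,
       -0.00122677]), 'joint_torque': array([-9.69503526e-04, -3.40160608e+01, -3.02431798e+01,  7.16894749e-02,
        3.28891631e-02, -1.78798314e-04]), 'tool_pos': array([0.18826081, 0.51619695, 0.20429128]), 'ee_rot': array([-3.14136621e+00,  2.22704013e-03,  1.22097631e+00]), 'wrist_force': array([ 0.07084321,  0.43875185, -0.44428867]), 'wrist_torque': array([ 0.00288302, -0.03186301,  0.04087962]), 'width': 0.09414747574351481}
top [[379.97414539   0.         277.03659171]
 [  0.         379.97414539 207.55072973]
 [  0.           0.           1.        ]] [ 2.10530755 -2.15516515  0.12408944] [0.05003906 0.50819803 0.98745783]
side [[491.31640956   0.         275.84337758]
 [  0.         491.31640956 204.70487574]
 [  0.           0.           1.        ]] [ 2.25398245 -0.54824984  0.26454754] [-0.4467174   0.20160393  0.86171877]
```

View pics/top0.png

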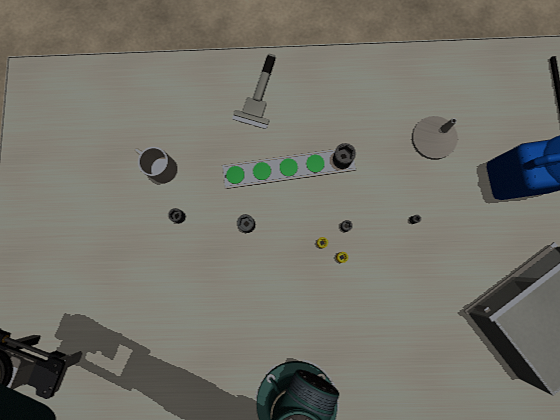

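View pics/side0.png

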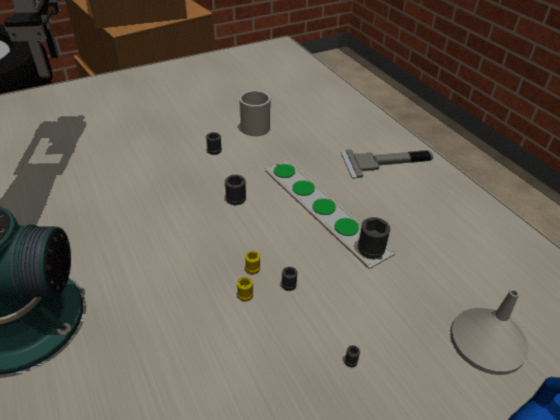

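The top view shows the biggest socket at (344,155) on the right end, with free pads at (315,163), (288,167), (262,171) and (235,175). The sockets look like this: 46 at (246,224), 37 at (177,216), 29 at (346,226), 22 at (415,219). I'll enlarge for precise pixels.

```bash
cat > h.py <<'E'
import cv2,numpy as np
from bench import *
def crop(img,boxes,name,k=8):
    t=[]
    for (x,y,w,h) in boxes:
        c=cv2.resize(img[y:y+h,x:x+w],None,fx=k,fy=k,interpolation=cv2.INTER_CUBIC)
        c=cv2.convertScaleAbs(c,alpha=1.6,beta=10)
        for i in range(0,w,5):
            cv2.line(c,(i*k,0),(i*k,6 if i%10 else 14),(0,0,255),1)
            if i%10==0: cv2.putText(c,str(x+i),(i*k+2,24),0,.35,(0,0,255),1)
        for i in range(0,h,5):
            cv2.line(c,(0,i*k),(6 if i%10 else 14,i*k),(0,0,255),1)
            if i%10==0: cv2.putText(c,str(y+i),(16,i*k+4),0,.35,(0,0,255),1)
        t.append(c)
    r=[np.hstack(t[i:i+2]) for i in range(0,len(t),2)]
    cv2.imwrite(name,np.vstack(r))
def ray(s,u,v,z):
    R=cv2.Rodrigues(np.array(s["rvec"]))[0];t=np.array(s["tvec"])
    d=R.T@np.linalg.inv(s["intrinsics"])@np.array([u,v,1.]);c=-R.T@t
    return (c+d*(z-c[2])/d[2])[:2]
def proj(s,p):
    return cv2.projectPoints(np.array(p,float).reshape(-1,3),np.array(s["rvec"]),np.array(s["tvec"]),s["intrinsics"],None)[0].reshape(-1,2)
E
python3 - <<'E'
from h import *
a=cv2.imread("pics/top0.png");b=cv2.imread("pics/side0.png")
crop(a,[(155,195,45,35),(225,205,45,35),(325,208,45,35),(393,202,45,35)],"pics/c_top.png")
crop(b,[(190,125,45,35),(213,168,45,42),(268,258,45,35),(330,340,45,35)][0:1]+[(213,170,45,35),(268,261,45,35),(330,338,45,35)],"pics/c_side.png")
# green pads, both cams: centroid
for n in("top","side"):
    s=snapshot(n);im=s["color"].astype(int)
    m=((im[:,:,1]>im[:,:,0]+50)&(im[:,:,1]>im[:,:,2]+50)).astype(np.uint8)
    k,l,st,c=cv2.connectedComponentsWithStats(m)
    for i in range(1,k):
        if st[i,4]>30: print(n,c[i].round(1),st[i,2:5],ray(s,*c[i],.010).round(4))
E
```

```text
top [315.  163.1] [ 17  17 239] [ 0.6372 -0.0705]
top [288.1 166.9] [ 17  17 238] [0.6283 0.0053]
top [261.6 170.7] [ 18  18 241] [0.6197 0.0802]
top [234.9 174.4] [ 18  18 238] [0.6111 0.156 ]
side [284.1 170.2] [ 21  13 206] [0.6086 0.1552]
side [303.1 187.3] [ 21  14 236] [0.6171 0.0799]
side [323.7 206. ] [ 22  15 266] [0.6256 0.0042]
side [346.3 226.4] [ 23  16 302] [ 0.6344 -0.0715]
```

View pics/c_top.png

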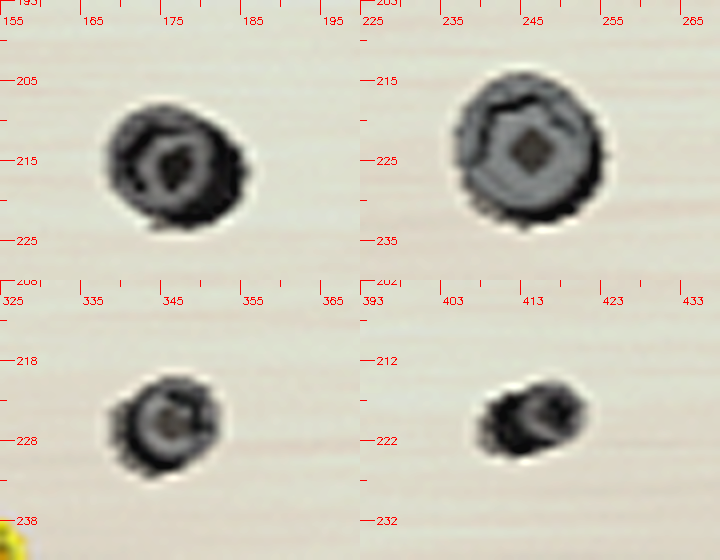

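View pics/c_side.png

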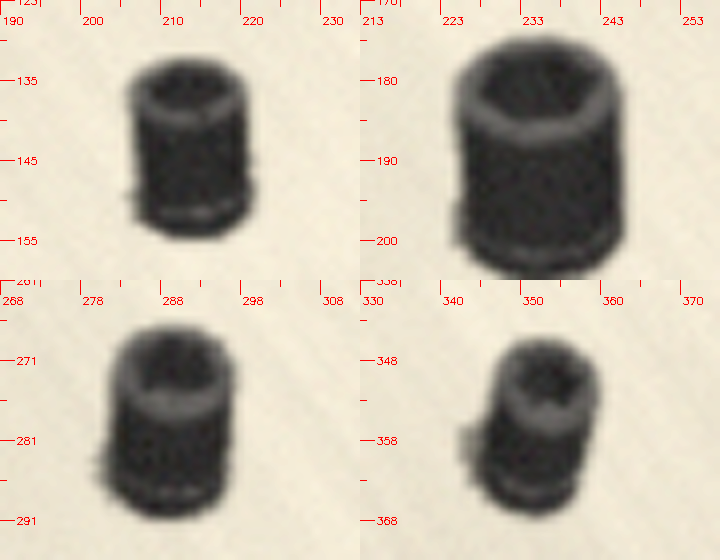

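```bash
python3 - <<'E'
from h import *
T=snapshot("top");S=snapshot("side")
for n,h,t,s in [(46,.054,(245.7,222.9),(234.6,180.5)),(37,.046,(175.5,214.9),(213,136.1)),(29,.040,(345.9,225.2),(289.1,271.8)),(22,.036,(416,218.4),(353,350.5)),]:
    print(n,ray(T,*t,h).round(4),ray(S,*s,h).round(4))
E
```

```text
46 [0.4679 0.1216] [0.4668 0.1228]
37 [0.4951 0.312 ] [0.4938 0.3133]
29 [ 0.4568 -0.1442] [ 0.4542 -0.1471]
22 [ 0.4708 -0.3312] [ 0.4682 -0.3336]
```

send_rows:
  rows: [17.5,-24.6,-5,0,0,-4,0.8,17.5,-24.6,-5,0,0,-4,0.8,17.5,-24.6,-5,0,0,-4,0.8,17.5,-24.6,-5,0,0,-4,0.8,17.5,-24.6,-5,0,0,-4,0.8,17.5,-24.6,-5,0,0,-4,0.8,17.5,-24.6,-5,0,0,-4,0.8,17.5,-24.6,-5,0,0,-4,0.8]

```text
time: 1.3
tool_pos: [0.329, 0.3191, 0.1654]
ee_rot: [3.142, -0.0, 0.66]
wrist_force: [0.2, 0.2, 0.1]
width: 0.0754
```

send_rows:
  rows: [17.5,-24.6,-5,0,0,-4,0.8,17.5,-24.6,-5,0,0,-4,0.8,17.5,-24.6,-5,0,0,-4,0.8,17.5,-24.6,-5,0,0,-4,0.8,17.5,-24.6,-5,0,0,-4,0.8,17.5,-24.6,-5,0,0,-4,0.8,17.5,-24.6,-5,0,0,-4,0.8,0,0,0,0,0,0,0.8]

```text
time: 2.3
tool_pos: [0.4513, 0.1464, 0.1299]
ee_rot: [3.141, 0.001, 0.171]
wrist_force: [-0.4, 0.3, -0.2]
width: 0.0755
```

send_rows:
  rows: [8,-12,0,0,0,-1.6,0.8,8,-12,0,0,0,-1.6,0.8,0,0,-28,0,0,0,0.8,0,0,-28,0,0,0,0.8,0,0,-20,0,0,0,0.8,0,0,-8,0,0,0,0.8,0,0,0,0,0,0,0.8,0,0,0,0,0,0,0.8]

```text
time: 3.3
tool_pos: [0.4679, 0.1239, 0.0477]
ee_rot: [-3.142, -0.002, 0.118]
wrist_force: [-0.5, -1.1, -0.2]
width: 0.0755
```

```bash
python3 - <<'E'
from h import *
print(get_obs()["tool_pos"],get_obs()["ee_rot"])
a=snapshot("top")["color"][:,:,::-1];b=snapshot("side")["color"][:,:,::-1]
crop(a,[(200,180,90,70)],"pics/t1.png",4);crop(b,[(180,120,100,100)],"pics/s1.png",6)
E
```

```text
[0.46790461 0.12386065 0.04767317] [-3.14154758e+00 -2.24154886e-03  1.17996827e-01]
```

View pics/s1.png

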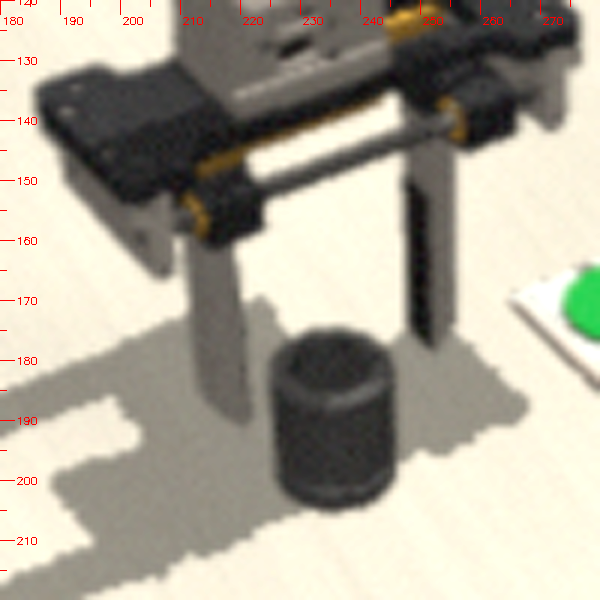

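The fingers straddle the 46 socket (rim at (234,181)). I'll descend and close.

send_rows:
  rows: [-0.5,-1.5,-15,0,0,0,0.8,0,0,-15,0,0,0,0.8,0,0,-6,0,0,0,0.8,0,0,0,0,0,0,0.8,0,0,0,0,0,0,0.3,0,0,0,0,0,0,0.3,0,0,0,0,0,0,0.3,0,0,0,0,0,0,0.3]

```text
time: 4.4
tool_pos: [0.4672, 0.1223, 0.011]
ee_rot: [-3.142, -0.002, 0.118]
wrist_force: [1.7, 0.2, 0.2]
width: 0.0458
```

send_rows:
  rows: [0,0,10,0,0,0,0.0,0,0,20,0,0,0,0.0,0,0,20,0,0,0,0.0,20,-23,0,0,0,0,0.0,35,-40,0,0,0,0,0.0,35,-40,0,0,0,0,0.0,35,-40,0,0,0,0,0.0,20,-23,0,0,0,0,0.0]

```text
time: 5.4
tool_pos: [0.6121, -0.046, 0.0599]
ee_rot: [-3.142, 0.001, 0.116]
wrist_force: [0.2, 0.6, -3.0]
width: 0.046
```

send_rows:
  rows: [12,-14,0,0,0,0,0.0,11.6,-13.3,0,0,0,0,0.0,0,0,-10,0,0,0,0.0,0,0,0,0,0,0,0.0,0,0,0,0,0,0,0.0,0,0,0,0,0,0,0.0,0,0,0,0,0,0,0.0,0,0,0,0,0,0,0.0]

```text
time: 6.4
tool_pos: [0.6352, -0.071, 0.0508]
ee_rot: [3.141, -0.0, 0.118]
wrist_force: [0.4, -0.7, -3.4]
width: 0.0454
```

```bash
python3 - <<'E'
from h import *
print(get_obs()["tool_pos"],get_obs()["wrist_force"])
b=snapshot("side")["color"][:,:,::-1]
crop(b,[(300,160,120,100)],"pics/s2.png",6)
E
```

```text
[ 0.63515545 -0.07099394  0.05078131] [ 0.41339388 -0.68772218 -3.36740557]
```

View pics/s2.png

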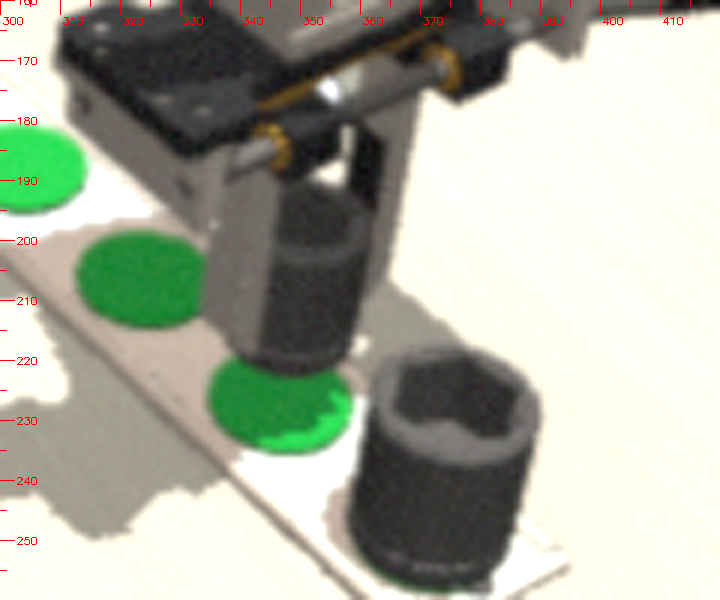

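The 46 socket is upright and above pad (346,226). Lowering.

send_rows:
  rows: [0,0,-12,0,0,0,0.0,0,0,-10,0,0,0,0.0,0,0,-5,0,0,0,0.0,0,0,-2,0,0,0,0.0,0,0,0,0,0,0,0.0,0,0,0,0,0,0,0.0,0,0,0,0,0,0,0.0,0,0,0,0,0,0,0.0]

```text
time: 7.45
tool_pos: [0.6352, -0.0711, 0.0216]
ee_rot: [3.141, -0.0, 0.118]
wrist_force: [0.3, 0.0, -2.7]
width: 0.0455
```

send_rows:
  rows: [0,0,-0.7,0,0,0,0.0,0,0,0,0,0,0,0.0,0,0,0,0,0,0,0.6,0,0,0,0,0,0,0.8,0,0,0,0,0,0,0.8,0,0,20,0,0,0,0.8,0,0,25,0,0,0,0.8,0,0,25,0,0,0,0.8]

```text
time: 8.45
tool_pos: [0.6356, -0.0712, 0.0933]
ee_rot: [3.141, -0.002, 0.118]
wrist_force: [-0.4, 0.9, 0.4]
width: 0.0752
```

send_rows:
  rows: [-8,22,2,0,0,0,0.8,-18,48,0,0,0,0,0.8,-20,55,0,0,0,0,0.8,-20,55,0,0,0,0,0.8,-20,55,0,0,0,0,0.8,-20,55,0,0,0,0,0.8,-18,48,0,0,0,0,0.8,-10,28,0,0,0,0,0.8]

```text
time: 9.45
tool_pos: [0.498, 0.2981, 0.0922]
ee_rot: [-3.141, 0.002, 0.121]
wrist_force: [-0.1, -0.2, -0.1]
width: 0.0754
```

send_rows:
  rows: [-7,17.5,0,0,0,0,0.7,0,0,-20,0,0,0,0.7,0,0,-22,0,0,0,0.7,0,0,0,0,0,0,0.7,0,0,0,0,0,0,0.7,0,0,0,0,0,0,0.7,0,0,0,0,0,0,0.7,0,0,0,0,0,0,0.7]

```text
time: 10.45
tool_pos: [0.4944, 0.3125, 0.0513]
ee_rot: [-3.141, -0.001, 0.118]
wrist_force: [-0.0, -0.4, -0.5]
width: 0.0658
```

```bash
python3 - <<'E'
from h import *
print(get_obs()["tool_pos"],get_obs()["wrist_force"])
b=snapshot("side")["color"][:,:,::-1];a=snapshot("top")["color"][:,:,::-1]
cv2.imwrite("pics/s3.png",b);cv2.imwrite("pics/t3.png",a)
E
```

```text
[0.49439042 0.31248861 0.05132153] [-0.02020743 -0.4280007  -0.53217917]
```

View pics/s3.png

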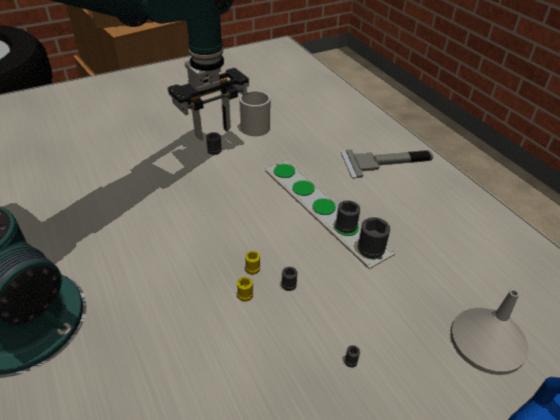

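The 46 stands on its pad at (347,217) and the gripper straddles the 37 at (214,143). First I'll check the mug clearance.

```bash
python3 - <<'E'
from h import *
T=snapshot("top");S=snapshot("side")
print(ray(T,153,161,.092),ray(S,255,99,.092))
crop(T["color"][:,:,::-1],[(300,135,70,50)],"pics/t3c.png",8)
E
```

```text
[0.63353074 0.36055091] [0.63041834 0.35653576]
```

View pics/t3c.png

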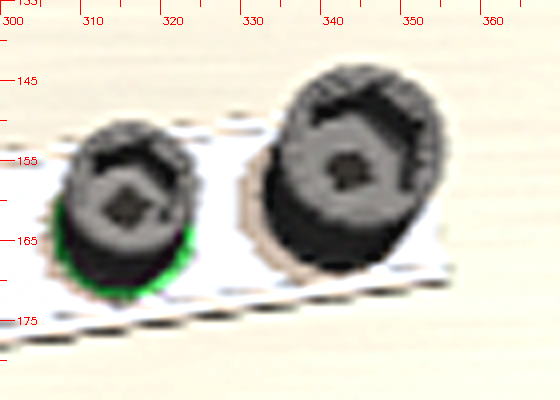

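send_rows:
  rows: [0,0,-18,0,0,0,0.7,0,0,-16,0,0,0,0.7,0,0,-7,0,0,0,0.7,0,0,0,0,0,0,0.7,0,0,0,0,0,0,0.0,0,0,0,0,0,0,0.0,0,0,0,0,0,0,0.0,0,0,0,0,0,0,0.0]

```text
time: 11.65
tool_pos: [0.4947, 0.3126, 0.0104]
ee_rot: [-3.141, -0.002, 0.118]
wrist_force: [-0.0, -0.1, 1.4]
width: 0.0368
```

send_rows:
  rows: [0,0,10,0,0,0,0.0,0,0,20,0,0,0,0.0,0,0,20,0,0,0,0.0,8,-20,0,0,0,0,0.0,17,-40,0,0,0,0,0.0,20,-47,0,0,0,0,0.0,20,-47,0,0,0,0,0.0,20,-47,0,0,0,0,0.0]

```text
time: 12.65
tool_pos: [0.5786, 0.1084, 0.0584]
ee_rot: [3.141, 0.002, 0.117]
wrist_force: [-0.3, -0.3, -2.6]
width: 0.0364
```

send_rows:
  rows: [20,-47,0,0,0,0,0.0,17,-37,0,0,0,0,0.0,10.3,-22.8,0,0,0,0,0.0,0,0,-10,0,0,0,0.0,0,0,-10,0,0,0,0.0,0,0,0,0,0,0,0.0,0,0,0,0,0,0,0.0,0,0,0,0,0,0,0.0]

```text
time: 13.65
tool_pos: [0.6266, 0.0053, 0.0404]
ee_rot: [3.141, -0.001, 0.119]
wrist_force: [-0.1, -0.3, -2.7]
width: 0.0365
```

```bash
python3 - <<'E'
from h import *
print(get_obs()["tool_pos"],get_obs()["wrist_force"])
b=snapshot("side")["color"][:,:,::-1]
crop(b,[(270,140,120,100)],"pics/s4.png",6)
E
```

```text
[0.62663471 0.00531939 0.04040719] [-0.05573331 -0.25189378 -2.74664967]
```

View pics/s4.png

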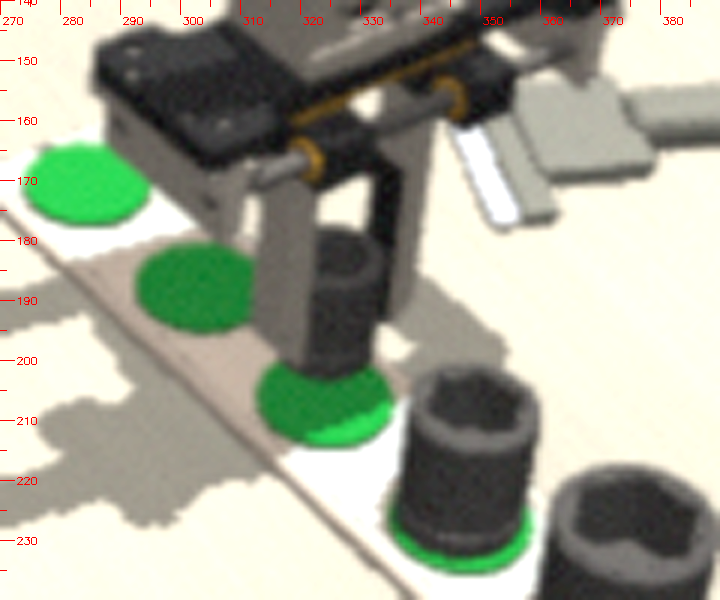

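send_rows:
  rows: [0,0,-9,0,0,0,0.0,0,0,-6,0,0,0,0.0,0,0,-3,0,0,0,0.0,0,0,-1.5,0,0,0,0.0,0,0,-0.7,0,0,0,0.0,0,0,0,0,0,0,0.0,0,0,0,0,0,0,0.0,0,0,0,0,0,0,0.0]

```text
time: 14.7
tool_pos: [0.6264, 0.0046, 0.0204]
ee_rot: [3.141, -0.0, 0.118]
wrist_force: [-3.7, -0.0, 5.1]
width: 0.0364
```

Contact is felt. Releasing.

send_rows:
  rows: [0,0,0,0,0,0,0.5,0,0,0,0,0,0,0.6,0,0,0,0,0,0,0.6,0,0,20,0,0,0,0.6,0,0,25,0,0,0,0.6,0,0,30,0,0,0,0.6,-12,-12,0,0,0,0,0.6,-24,-20,0,0,0,0,0.6]

```text
time: 15.7
tool_pos: [0.5898, -0.028, 0.0946]
ee_rot: [3.141, -0.001, 0.119]
wrist_force: [-0.9, -1.2, -0.8]
width: 0.0561
```

send_rows:
  rows: [-34,-30,0,0,0,0,0.6,-34,-30,0,0,0,0,0.6,-34,-30,0,0,0,0,0.6,-22,-18,0,0,0,0,0.6,-11,-10,0,0,0,0,0.6,0,0,-25,0,0,0,0.6,0,0,-20,0,0,0,0.6,0,0,0,0,0,0,0.6]

```text
time: 16.7
tool_pos: [0.4537, -0.1446, 0.0475]
ee_rot: [-3.139, 0.004, 0.118]
wrist_force: [0.3, 0.3, -0.0]
width: 0.0566
```

```bash
python3 - <<'E'
from h import *
print(get_obs()["tool_pos"],get_obs()["ee_rot"])
b=snapshot("side")["color"][:,:,::-1]
crop(b,[(230,200,120,100)],"pics/s5.png",6)
E
```

```text
[ 0.45368432 -0.14462855  0.04750093] [-3.13903462  0.00384776  0.11804741]
```

View pics/s5.png

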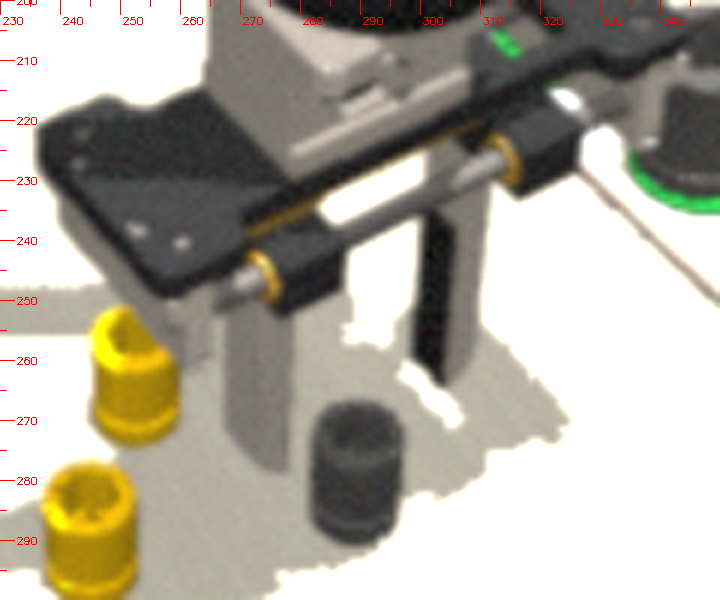

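The fingers straddle the 29 at (288,278) and are clear of the yellow ones.

send_rows:
  rows: [1.5,-1,-12,0,0,0,0.6,0,0,-14,0,0,0,0.6,0,0,-9,0,0,0,0.6,0,0,-3,0,0,0,0.6,0,0,0,0,0,0,0.6,0,0,0,0,0,0,0.0,0,0,0,0,0,0,0.0,0,0,0,0,0,0,0.0]

```text
time: 17.75
tool_pos: [0.4569, -0.1465, 0.0119]
ee_rot: [3.141, -0.0, 0.118]
wrist_force: [-1.3, -0.2, 0.0]
width: 0.0299
```

send_rows:
  rows: [0,0,0,0,0,0,0.0,0,0,10,0,0,0,0.0,0,0,25,0,0,0,0.0,0,0,25,0,0,0,0.0,12,22,0,0,0,0,0.0,15,45,0,0,0,0,0.0,20,50,0,0,0,0,0.0,25,45,0,0,0,0,0.0]

```text
time: 18.75
tool_pos: [0.5293, 0.0172, 0.0722]
ee_rot: [3.141, -0.001, 0.118]
wrist_force: [0.8, -0.2, -0.7]
width: 0.0283
```

send_rows:
  rows: [35,32,0,0,0,0,0.0,34,20,0,0,0,0,0.0,20.5,12.6,0,0,0,0,0.0,0,0,-15,0,0,0,0.0,0,0,-15,0,0,0,0.0,0,0,0,0,0,0,0.0,0,0,0,0,0,0,0.0,0,0,0,0,0,0,0.0]

```text
time: 19.75
tool_pos: [0.6187, 0.0799, 0.0425]
ee_rot: [3.141, -0.002, 0.117]
wrist_force: [0.4, 1.4, -0.9]
width: 0.0286
```

```bash
python3 - <<'E'
from h import *
print(get_obs()["tool_pos"],get_obs()["wrist_force"],get_obs()["width"])
b=snapshot("side")["color"][:,:,::-1]
crop(b,[(260,130,120,100)],"pics/s6.png",6)
E
```

```text
[0.61865893 0.07988466 0.04249546] [ 0.36740139  1.37389701 -0.90618095] 0.028619861698138727
```

View pics/s6.png

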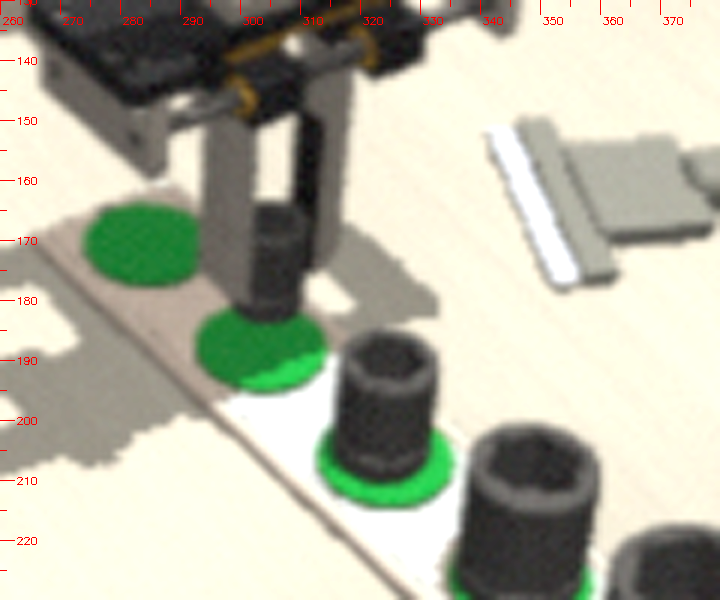

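send_rows:
  rows: [0,0,-9,0,0,0,0.0,0,0,-6,0,0,0,0.0,0,0,-3,0,0,0,0.0,0,0,-1.5,0,0,0,0.0,0,0,-0.8,0,0,0,0.0,0,0,0,0,0,0,0.0,0,0,0,0,0,0,0.0,0,0,0,0,0,0,0.0]

```text
time: 20.8
tool_pos: [0.6185, 0.0802, 0.0219]
ee_rot: [3.142, -0.001, 0.118]
wrist_force: [-2.4, -0.3, 4.9]
width: 0.0281
```

Contact. I'll release, rise and head back towards the 22 socket, at −y.

send_rows:
  rows: [0,0,0,0,0,0,0.4,0,0,0,0,0,0,0.5,0,0,0,0,0,0,0.5,0,0,20,0,0,0,0.5,0,0,25,0,0,0,0.5,0,0,35,0,0,0,0.5,-25,-20,0,0,0,0,0.5,-35,-40,0,0,0,0,0.5]

```text
time: 21.8
tool_pos: [0.5594, 0.0204, 0.1039]
ee_rot: [3.141, -0.005, 0.12]
wrist_force: [-0.3, 0.3, 0.5]
width: 0.0471
```

send_rows:
  rows: [-20,-50,0,0,0,0,0.5,-14,-57,0,0,0,0,0.5,-13,-57,0,0,0,0,0.5,-13,-57,0,0,0,0,0.5,-12,-55,0,0,0,0,0.5,-10,-42,0,0,0,0,0.5,-5,-20,0,0,0,0,0.5,0,0,0,0,0,0,0.5]

```text
time: 22.8
tool_pos: [0.4715, -0.3184, 0.102]
ee_rot: [3.141, -0.001, 0.116]
wrist_force: [1.3, -0.6, 0.6]
width: 0.0468
```

send_rows:
  rows: [-2,-14,0,0,0,0,0.5,0,0,-20,0,0,0,0.5,0,0,-25,0,0,0,0.5,0,0,-10,0,0,0,0.5,0,0,0,0,0,0,0.5,0,0,0,0,0,0,0.5,0,0,0,0,0,0,0.5,0,0,0,0,0,0,0.5]

```text
time: 23.8
tool_pos: [0.4698, -0.3321, 0.0471]
ee_rot: [3.141, -0.001, 0.118]
wrist_force: [-1.0, 0.6, -0.2]
width: 0.0471
```

```bash
python3 - <<'E'
from h import *
print(get_obs()["tool_pos"],get_obs()["ee_rot"])
b=snapshot("side")["color"][:,:,::-1]
crop(b,[(290,285,120,100)],"pics/s7.png",6)
E
```

```text
[ 0.4697579  -0.33213053  0.04711509] [ 3.14051986e+00 -1.05286448e-03  1.17922658e-01]
```

View pics/s7.png

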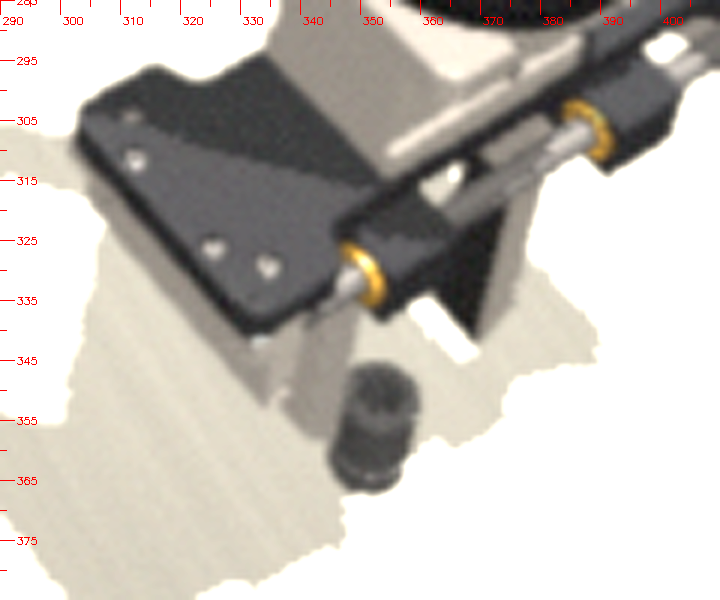

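The fingertips at (338,356) and (367,342) straddle the 22 socket's axis at (352,355). Descending.

send_rows:
  rows: [0,0,-12,0,0,0,0.5,0,0,-14,0,0,0,0.5,0,0,-9,0,0,0,0.5,0,0,-3,0,0,0,0.5,0,0,0,0,0,0,0.5,0,0,0,0,0,0,0.0,0,0,0,0,0,0,0.0,0,0,0,0,0,0,0.0]

```text
time: 24.85
tool_pos: [0.4696, -0.332, 0.0087]
ee_rot: [3.141, -0.001, 0.118]
wrist_force: [0.5, -0.0, -0.5]
width: 0.0214
```

send_rows:
  rows: [0,0,0,0,0,0,0.0,0,0,10,0,0,0,0.0,0,0,25,0,0,0,0.0,0,0,25,0,0,0,0.0,0,0,25,0,0,0,0.0,0,25,0,0,0,0,0.0,3,50,0,0,0,0,0.0,3,55,0,0,0,0,0.0]

```text
time: 25.85
tool_pos: [0.4743, -0.1989, 0.0918]
ee_rot: [-3.139, 0.001, 0.117]
wrist_force: [0.4, -0.2, -0.9]
width: 0.0213
```

send_rows:
  rows: [5,55,0,0,0,0,0.0,10,55,0,0,0,0,0.0,15,55,0,0,0,0,0.0,25,50,0,0,0,0,0.0,25,50,0,0,0,0,0.0,25,45,0,0,0,0,0.0,19,30,0,0,0,0,0.0,10.3,17.6,0,0,0,0,0.0]

```text
time: 26.85
tool_pos: [0.6081, 0.159, 0.0914]
ee_rot: [-3.141, 0.003, 0.121]
wrist_force: [-0.2, 0.2, -0.5]
width: 0.0214
```

send_rows:
  rows: [0,0,-15,0,0,0,0.0,0,0,-20,0,0,0,0.0,0,0,-15,0,0,0,0.0,0,0,0,0,0,0,0.0,0,0,0,0,0,0,0.0,0,0,0,0,0,0,0.0,0,0,0,0,0,0,0.0,0,0,0,0,0,0,0.0]

```text
time: 27.85
tool_pos: [0.61, 0.1559, 0.0438]
ee_rot: [-3.142, -0.001, 0.118]
wrist_force: [0.5, -0.5, -0.7]
width: 0.0214
```

```bash
python3 - <<'E'
from h import *
print(get_obs()["tool_pos"],get_obs()["wrist_force"],get_obs()["width"])
b=snapshot("side")["color"][:,:,::-1]
crop(b,[(230,110,120,100)],"pics/s8.png",6)
E
```

```text
[0.60996688 0.1558682  0.04378341] [ 0.46397228 -0.51315135 -0.72037856] 0.021384892335356804
```

View pics/s8.png

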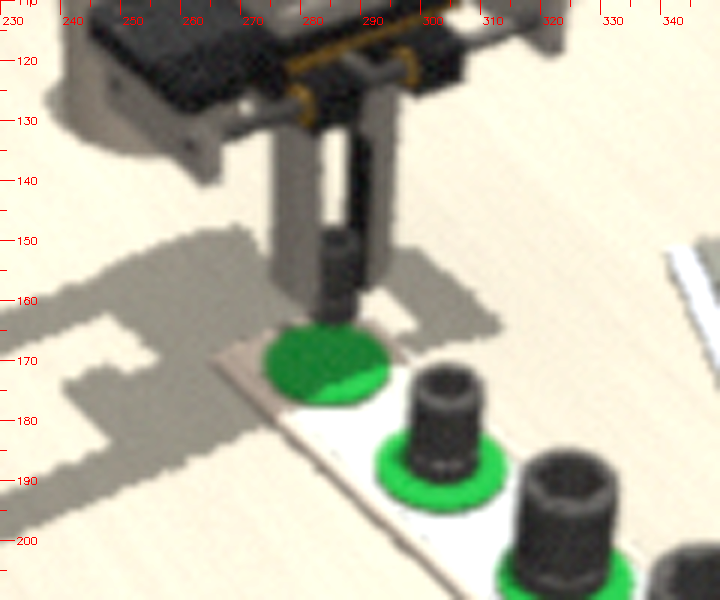

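The 22 hangs upright over the last pad (284,170). Lowering 25 mm.

send_rows:
  rows: [0,0,-11,0,0,0,0.0,0,0,-8,0,0,0,0.0,0,0,-4,0,0,0,0.0,0,0,-1.5,0,0,0,0.0,0,0,-0.8,0,0,0,0.0,0,0,0,0,0,0,0.0,0,0,0,0,0,0,0.0,0,0,0,0,0,0,0.0]

```text
time: 28.9
tool_pos: [0.6098, 0.1558, 0.0187]
ee_rot: [3.142, -0.001, 0.118]
wrist_force: [-2.9, -0.8, 5.7]
width: 0.0214
```

send_rows:
  rows: [0,0,0,0,0,0,0.3,0,0,0,0,0,0,0.45,0,0,0,0,0,0,0.45,0,0,20,0,0,0,0.45,0,0,25,0,0,0,0.45,0,0,35,0,0,0,0.45,-30,0,20,0,0,0,0.45,-40,0,20,0,0,0,0.45]

```text
time: 29.9
tool_pos: [0.5401, 0.1558, 0.1406]
ee_rot: [-3.141, -0.003, 0.117]
wrist_force: [0.0, -0.5, 0.3]
width: 0.0419
```

send_rows:
  rows: [-50,0,20,0,0,0,0.45,-50,0,20,0,0,0,0.45,-30,0,0,0,0,0,0.45,-20,0,0,0,0,0,0.45,0,0,0,0,0,0,0.45,0,0,0,0,0,0,0.45,0,0,0,0,0,0,0.45,0,0,0,0,0,0,0.45]

```text
time: 30.9
tool_pos: [0.3902, 0.1557, 0.1778]
ee_rot: [3.141, 0.001, 0.118]
wrist_force: [-0.9, 1.0, 0.4]
width: 0.0425
```

```bash
python3 - <<'E'
from h import *
S=snapshot("side");T=snapshot("top")
crop(S["color"][:,:,::-1],[(260,140,140,130)],"pics/s9.png",4)
crop(T["color"][:,:,::-1],[(215,135,150,60)],"pics/t9.png",5)
E
```

```text
(no output)
```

View pics/s9.png

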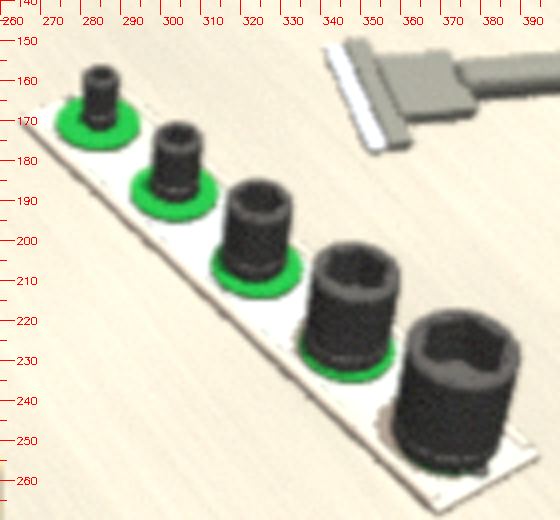

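View pics/t9.png

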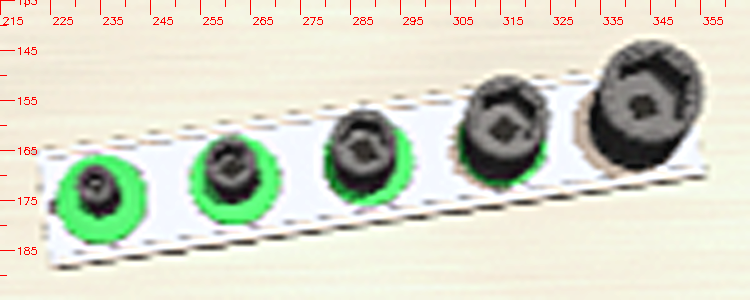

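All five stand upright, in size order, on their pads. I'll check the offsets with rim pixels, then hand in.

```bash
python3 - <<'E'
from h import *
S=snapshot("side");T=snapshot("top")
P={46:(.6358,-.0710),37:(.6270,.0048),29:(.6184,.0801),22:(.6099,.1556)}
sp={22:(284.5,158.5),29:(304.2,174.5),37:(324,189.3),46:(348,207.5)}
tp={22:(233.8,171.3),29:(261,167),37:(287,163.5),46:(315.3,158.3)}
for n,h in((46,.064),(37,.056),(29,.05),(22,.046)):
    print(n,((ray(S,*sp[n],h)-P[n])*1e3).round(1),((ray(T,*tp[n],h)-P[n])*1e3).round(1))
print(close_job())
E
```

```text
46 [-3.8  0.4] [0.  3.3]
37 [-2.8  3. ] [-1.1  3.4]
29 [-2.5 -3.1] [ 1.5 -1.1]
22 [-2.3 -1.9] [ 1.2 -1.8]
the job is handed in; nothing more can be done
None
```

All four loose sockets are back on the holder in size order. From the largest, the row runs 46, 37, 29 and 22 mm. I set each one down slowly; contact showed in the wrist force for the 37, 29 and 22. The 46 showed no clear contact, so I lowered it another 0.7 mm before opening the fingers.

- **Upright and in order:** the last pictures from both cameras show all five sockets upright. The job was handed in at about 31 s with the gripper clear.
- **Centring:** rim measurements put each socket within about 4 mm of its pad's centre, against the 11 mm allowed. The two cameras disagree with each other by up to about 5 mm, which limits how sure that is.
- **Left alone:** I did not knowingly touch the largest socket, the mug or the yellow look-alikes. I did not measure their positions again at the end. The largest socket looks in place in the last pictures, but the mug and the yellow sockets are not in them.

No check failed.

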